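# Hook a padlock shackle onto a sprung pull tester

### The job

Pull-test the shackle of the unlocked padlock in the clip: take the test stand's sprung hook by its upright grip, draw it down beside the lock, swing its point through under the shackle, then ease it up slowly, drawing the shackle out until it comes to its stop and carries the whole pull, and let go, leaving the lock hooked on, upright and in place in its clip. Be gentle: the hook may touch the lock lightly but must not be forced against it, must not jerk the shackle up, and must never be let fly. Leave the key, the punch and the porcelain knob where they lie.

Things in the scene. Friction and masses are not known exactly. Their poses are not given: they have to be found in the camera images.
- pillar (a point): Foot of the fixed stand's upright steel pillar (22 mm thick, top 265 mm above the bench), on its axis at bench height. Frame of the stand: z up, x from the lock clip to the pillar. Base: green-grey casting 245 x 112 x 16 mm.
- clip (a point): Middle of the spring clip's floor, 22 mm above the bench, 150 mm from the pillar axis; the stand's frame. Fixed jaw on the -y side; sprung jaw (16 N pinch, guide pin and coil behind, reaching 70 mm out) on the +y side, both lower than the lock's top. Ears at the lock's two ends (60 mm apart outside) are turned in 2.5 mm over its shoulders, beyond the shackle's legs, top 43.5 mm above this floor.
- swivel (a joint): Angle of the sprung head about the pillar, rad: 0 = arm straight over the clip, positive = swung out to the stand's +y side, where it starts (0.35 to 0.7). Turns easily with slight friction and stays where left; range -0.25 to 1.0.
- head (a joint): How far the head (about 1 kg, with the inertia of 2.5 kg) is pulled down the pillar, m: 0 = fully up (the start), at most 0.076. A spring draws it up with about 6 N at the top and 1 N more per 14 mm, so 8 to 9 N at the lock (1.5 N either way, as the head's weight varies). Let go of, it flies up. Swivel and pull-down are its only freedoms: it stays level.
- grip (a point): Centre of the upright round wooden grip on the head's arm, 150 mm from the pillar axis: 26 mm thick, 50 mm tall (25 mm either way), clear above, arm and brass collar below. 235 mm above the bench at the start. A dial case 52 mm across, 9 mm high, sits on the arm 78 mm toward the pillar. Frame turns with the head: x to the pillar, z up.
- hook_bend (a point): Inside bottom of the hook's bend, where a hung bar rests: straight below the grip, 105 mm under its centre. Same frame as the grip. Hook: a J of 6 mm round steel bar in the plane across the arm, mouth 12 mm wide, shank on the +y side (its centre 9 mm from here), point on the -y side. The bar's underside is 6 mm below this.
- hook_tip (a point): Top of the hook's point: 9.5 mm to the -y side of hook_bend (grip's frame) and 11 mm above it. The point leads when the head is swung in from the parked side.
- hook: The steel hook itself, fixed under the head's arm; frame as the grip's, origin in the arm 37 mm below the grip's centre.
- padlock: Brass padlock, 0.35 kg, loose, upright in the clip. Body 50 mm wide (x, toward the pillar), 22 mm thick (y), 40 mm high; origin under its centre; axes parallel to the stand's, up to 1.5 mm off the clip's middle along x. Unlocked steel shackle: 8 mm bar, 24 mm wide inside, round at the top, in the plane of the width, so its window faces +y and -y.
- lock_top (a point): Centre of the flat top of the padlock's body, 40 mm above its underside: floor of the shackle's window.
- crown (a point): Underside of the shackle's bow at its middle: roof of the window, 21 to 39 mm above lock_top at the start. Lifted, the shackle slides up in the body against about 2.5 N of weight and friction another 3 to 15 mm, then its heel pin stops it dead; how far cannot be seen and differs from lock to lock. The hook, 17 mm from underside to top of its point, goes through below.
- key: Blackened iron warded key, about 90 mm long, 30 mm over the bow, lying flat on the bench; origin underneath near its middle.
- punch: Copper rivet punch, 110 mm long, 13 mm thick, lying on the bench; origin underneath at its middle.
- knob: White porcelain door knob, 48 mm across and 48 mm high, standing on its brass rose; origin at the centre of its underside.

How it is judged:
By the outcome, as a careful person would: the job done as asked, in the order asked, and still so for the second after the job is handed in, with the robot touching nothing.
It also fails if it takes over 58 s, if anything falls off the work surface, if the arm or the gripper's body presses on something with over 40 N, if the wrist force passes 120 N, or if a joint passes its speed limit or range.

### The arm

A 7-joint arm with a two-finger parallel gripper is mounted at the origin on the work surface. World frame = base frame: x ahead of the robot, y to its left, z up, the work surface at z = 0. Lengths are in m, angles in rad, forces in N, time in s.
With the tool pointing down it reaches from about 0.4 to 0.85 m from the base axis. Payload 4.5 kg.
Tool frame: the origin (TCP) lies on the centre line of the jaws, within the pads' length; the fingertips stand 22 mm ahead of it and the grasp point (between the pads) lies 3 mm ahead of it; z points along the fingers, y is the line along which they close (so a half turn about z gives the same grasp; the last joint's range is limited). The gripper opens to 88 mm and grips with 3 to 60 N. Pads are 18 mm wide; open, the fingers measure 123 mm over their backs; the gripper's body (75 mm by 187 mm) begins 45 mm behind the grasp point.
Start: joints at [-1.299, 0.689, -0.195, 1.565, 0.157, 0.902, -0.215], TCP at [0.147, 0.607, 0.261] pointing down, gripper open.
Joint ranges: [-3.01, 3.01], [-0.46, 2.08], [-1.47, 1.51], [0.13, 2.56], [-1, 4.14], [0.04, 2.09], [-2.66, 2.66]. Speed limits (rad/s): [2.57, 2.57, 3.14, 3.14, 3.14, 3.14, 3.14].

### API

Orientations are given as a rotation vector (axis times angle).
In Python, from plant import robot gives the robot as it stands.
- The arm moves only by the tool apply_moves, never from a script. Its argument "commands" is a list of rows, each a list of 7 numbers: the gripper's target within -1 to 1 (shut at 1, half-way at 0, fully open at -1), then the shift along the tool's x, y, z in mm, then the turn, a rotation vector about the tool's x, y, z in rad. In form: [[jaw, x, y, z, wx, wy, wz], ...]. A call has 1 to 10 rows; each row shifts and turns the commanded pose from where the row before left it, along the tool's axes as they then stand; what a row does not reach is not made up. A row lasts 1/8 s, in which the tool goes at most 62.5 mm and 10.7 degrees, less where a joint would pass 70% of its speed; a pose out of reach is approached as far as the arm can. A call is refused whole if a number of a shift passes 62.5 or a number of a turn 0.188, either way. A call with a gripper value outside its range is refused whole. The fingers move at their own pace and stop on an object; the grip force is fixed at half the most. Time passes only in rows, so rows that do not move let the fingers close. It gives the time, the measured TCP pose, the force, the opening and the grip force at its end, in the units of the state.
- robot.get_obs(): the state, without advancing time (a new reading comes with each control period).
- robot.capture(name): name is "scene" or "top" or "wrist"; returns a dict with "img" (400x640x3 uint8, red, green, blue), "z_map" (400x640 float32, m along the optical axis (not along the pixel's ray), 0 where there is no reading), "camera_matrix" (3x3 intrinsics, pixels), "k1" (the pictures are not rectified: a ray, as slopes to the right and down, at radius r is drawn at 1 + k1 r^2 times it, then the intrinsics apply), "position" and "orientation" of the camera in the world. Camera axes: x right, y up, looking along -z (the intrinsics and any distortion apply to the point x, -y, -z); pixel columns grow to the right and rows downward; lengths in m; the calibration is good to about 2 mm. A picture is of the moment at which its call begins.
- robot.job_done(): hands the job in; it is judged then, once.
The state is a dict: "time_s": time; "joint_positions": joint angles; "joint_velocities": joint speeds; "joint_efforts": joint torques, N m; "position": TCP position; "eef_rot": TCP orientation; "force": force on the tool from outside, world axes, zero at the start; "moment": the same for the moment, N m; "gripper_width": finger opening in m; "grasp_force": force on a finger pad.
Only numpy, scipy, OpenCV 4.12 (cv2) and the standard library are available. Lean on these libraries where they do the work, as an engineer would, in place of code of your own. Each camera call takes 0.05 s, during which the arm holds its last target. There are 200 camera calls.

## Working session

There is one attempt and no reset: what is moved stays moved. The work goes in short steps, Python scripts to look and compute and a tool call to move; the robot and the scene stay as the last step left them, time stands still between calls to the robot, and variables do not carry over. Pictures are saved under pics/ and viewed, at most 10 in all, crops included, and the job is handed in when it is done.

Besides the shell and the picture viewer there is one more tool, called after "Emit:" as name([rows], argument=value, ...), one row to a line, values as JSON. apply_moves: Moves the arm, as the interface text tells. Its arguments: {"type":"object","properties":{"commands":{"type":"array"}},"required":["commands"]}

```bash
mkdir -p pics
cat > h.py <<'E'
import numpy as np, cv2
from scipy.spatial.transform import Rotation as R
from plant import robot
def rot(o):
    o=np.array(o,float)
    return o if o.shape==(3,3) else (R.from_rotvec(o).as_matrix() if o.size==3 else R.from_quat(o).as_matrix())
def cloud(c):
    K=np.array(c["camera_matrix"]);h,w=c["z_map"].shape
    u,v=np.meshgrid(np.arange(w),np.arange(h))
    xd=(u-K[0,2])/K[0,0];yd=(v-K[1,2])/K[1,1];x,y=xd.copy(),yd.copy()
    for _ in range(8):
        s=1+c["k1"]*(x*x+y*y);x,y=xd/s,yd/s
    z=c["z_map"];P=np.stack([x*z,-y*z,-z],-1)
    W=P@rot(c["orientation"]).T+np.array(c["position"]);W[z==0]=np.nan
    return W
def save(c,n): cv2.imwrite(f"pics/{n}.png",c["img"][:,:,::-1])
E
python3 - <<'E'
from h import *
o=robot.get_obs();print(o)
for n in("scene","top"):
    c=robot.capture(n);save(c,n+"1");np.save(n+"1",cloud(c));print(n,c["position"],c["orientation"],c["k1"],c["camera_matrix"])
E
```

```text
{'time_s': 0.0, 'joint_positions': array([-1.29921897,  0.68997119, -0.19453334,  1.56633899,  0.15730224,
        0.90249149, -0.21509225]), 'joint_velocities': array([ 0.00165703,  0.0002931 ,  0.00031391,  0.00117136, -0.00085299,
       -0.00030185,  0.00065478]), 'joint_efforts': array([-2.21519022e-04, -5.27558613e+01, -1.26710594e+00, -1.53428328e+01,
       -5.26681042e-02,  6.42982821e-03,  1.58259268e-04]), 'position': array([0.1471114 , 0.60683437, 0.25991981]), 'eef_rot': array([-3.72441001e-01, -3.11934172e+00,  2.84851968e-03]), 'force': array([ 0.16854366,  0.22370064, -0.01145151]), 'moment': array([-0.046475  ,  0.00206039, -0.00502317]), 'grasp_force': 0.0, 'gripper_width': 0.08803273242549257}
scene [1.18398388 0.22767096 0.55016373] [0.68066976 0.97011121 1.77553194] 0.02507729010249994 [[377.65028126   0.         317.75291206]
 [  0.         377.65028126 203.57579383]
 [  0.           0.           1.        ]]
top [0.46720811 0.00209344 1.00403661] [ 0.09415558 -0.11026576 -1.56083089] -0.0960609167207916 [[504.22839593   0.         314.05826148]
 [  0.         504.22839593 206.18243831]
 [  0.           0.           1.        ]]
```

View pics/scene1.png

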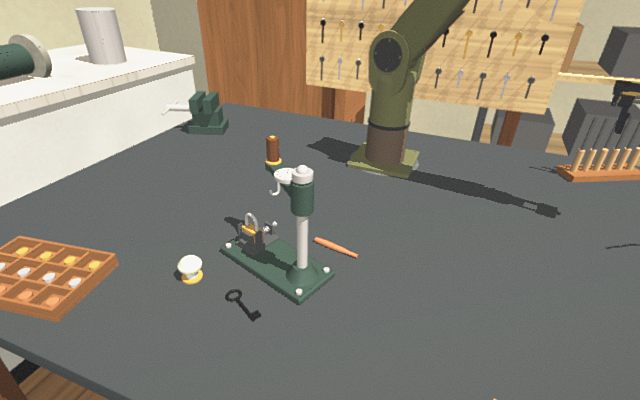

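View pics/top1.png

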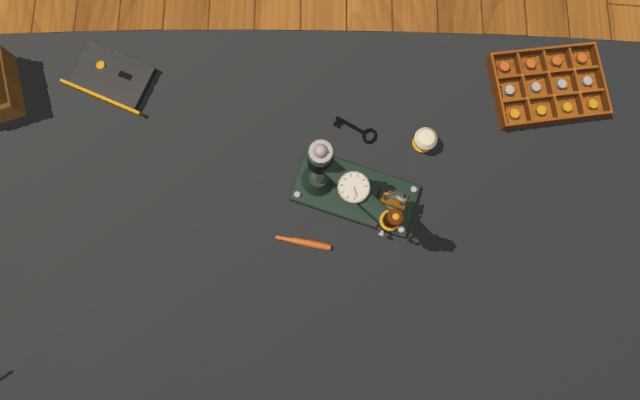

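Scene: the pillar top is at (302,172), the lock at (252,232) and the grip at (273,150). Top view: the pillar cap is at (320,152), the dial at (353,187), the grip at (392,219), the shackle at (398,195), and the base screws at (414,189), (297,194) and (402,230).

Run:
```python
from h import *
T=np.load("top1.npy");S=np.load("scene1.npy")
def p(W,u,v,r=2): return np.nanmedian(W[v-r:v+r+1,u-r:u+r+1].reshape(-1,3),0).round(4)
for n,u,v in[("cap",320,150),("dial",353,187),("grip",396,217),("s1",414,189),("s2",297,194),("s3",402,230),("base",340,210)]: print(n,p(T,u,v))
A=np.concatenate([T.reshape(-1,3),S.reshape(-1,3)]);A=A[~np.isnan(A).any(1)]
def reg(W,lo,hi,n):
    W=W.reshape(-1,3);m=((W>lo)&(W<hi)).all(1);q=W[m];print(n,len(q),q.min(0).round(4),q.max(0).round(4),np.median(q,0).round(4),q.mean(0).round(4))
    return q
reg(T,[.35,-.3,.25],[.7,.1,.4],"top>.25 T");reg(S,[.35,-.3,.25],[.7,.1,.4],">.25 S")
b=reg(T,[.4,-.3,.012],[.7,.1,.02],"base")
print(cv2.minAreaRect(b[:,:2].astype(np.float32)*1000))
b=reg(S,[.4,-.3,.012],[.7,.1,.02],"baseS")
print(cv2.minAreaRect(b[:,:2].astype(np.float32)*1000))
# pillar from scene: side points
q=reg(S,[.45,-.06,.06],[.65,.1,.14],"pillS")
g=reg(S,[.35,-.25,.22],[.52,-.1,.27],"gripS")
g=reg(T,[.35,-.25,.22],[.52,-.1,.27],"gripT")
c=robot.capture("scene");save({"img":cv2.resize(c["img"][140:300,200:360],(800,800))[:600]},"crop")
```

```text
cap [ 0.6494 -0.0135  0.2649]
dial [ 0.6018 -0.0673  0.216 ]
grip [ 0.5492 -0.1269  0.263 ]
s1 [ 0.6321 -0.2057  0.0215]
s2 [0.6197 0.0262 0.0213]
s3 [ 0.5502 -0.1804  0.0212]
base [ 0.5893 -0.0588  0.0175]
top>.25 T 716 [ 0.5375 -0.1373  0.2504] [0.6681 0.003  0.2674] [ 0.641  -0.0228  0.2581] [ 0.6151 -0.0521  0.2582]
>.25 S 309 [ 0.5419 -0.1343  0.2501] [0.6704 0.0059 0.2652] [ 0.6535 -0.0156  0.2544] [ 0.6261 -0.0444  0.256 ]
base 2999 [ 0.5125 -0.2196  0.012 ] [0.6983 0.0668 0.02  ] [ 0.6154 -0.077   0.0165] [ 0.6152 -0.0828  0.0164]
((588.6892700195312, -77.42701721191406), (244.24375915527344, 191.0645751953125), 72.48204803466797)
baseS 2502 [ 0.5176 -0.2173  0.012 ] [0.7    0.0569 0.02  ] [ 0.6417 -0.0763  0.0157] [ 0.6395 -0.0743  0.0157]
((594.3402709960938, -77.57501220703125), (246.8122100830078, 184.85914611816406), 74.04722595214844)
pillS 14 [ 0.6466 -0.0039  0.0967] [ 0.6497 -0.0025  0.1364] [ 0.6484 -0.0029  0.117 ] [ 0.6482 -0.003   0.1175]Traceback (most recent call last):
  File "<stdin>", line 16, in <module>
  File "<stdin>", line 7, in reg
    return umr_minimum(a, axis, None, out, keepdims, initial, where)
ValueError: zero-size array to reduction operation minimum which has no identity
```

Run:
```python
from h import *
T=np.load("top1.npy").reshape(-1,3);S=np.load("scene1.npy").reshape(-1,3)
def sel(W,lo,hi): return W[((W>lo)&(W<hi)).all(1)]
circ=lambda q:(np.array(cv2.minEnclosingCircle(q[:,:2].astype(np.float32))[0]).round(4),round(cv2.minEnclosingCircle(q[:,:2].astype(np.float32))[1],4),q[:,2].max().round(4),len(q))
for n,W in(("T",T),("S",S)):
    print(n,"cap",circ(sel(W,[.6,-.06,.25],[.7,.05,.3])),"grip",circ(sel(W,[.5,-.2,.245],[.6,-.08,.3])))
    print(" dial",circ(sel(W,[.54,-.12,.212],[.66,-.035,.222])))
    b=sel(W,[.5,-.3,.014],[.75,.06,.019]); 
    r=cv2.minAreaRect(b[:,:2].astype(np.float32)*1000);print(r)
# lock points in stand frame
ex=np.array([.295,.955]);ey=np.array([-.955,.295]);pil=np.array([.6515,-.0145])
for n,W in(("T",T),("S",S)):
    q=sel(W,[.5,-.25,.03],[.7,-.08,.15]);d=q[:,:2]-pil;l=np.c_[d@ex+.15,d@ey,q[:,2]]*1000
    l=l[(abs(l[:,0])<45)&(abs(l[:,1])<40)];l=l[np.argsort(-l[:,2])]
    print(n,len(l));print(l[:60].round(0).astype(int).tolist())
c=robot.capture("scene");save({"img":cv2.resize(c["img"][140:300,200:360],(600,600),interpolation=2)},"crop")
```

```text
T cap (array([ 0.6501, -0.0151]), 0.0191, np.float64(0.2674), 473) grip (array([ 0.5498, -0.1256]), 0.0134, np.float64(0.2662), 255)
 dial (array([ 0.5805, -0.0827]), 0.0512, np.float64(0.2213), 809)
((589.01123046875, -77.23368835449219), (243.39561462402344, 189.03463745117188), 72.22329711914062)
S cap (array([ 0.6522, -0.0125]), 0.019, np.float64(0.2652), 214) grip (array([ 0.5523, -0.1231]), 0.0131, np.float64(0.262), 127)
 dial (array([ 0.5877, -0.0835]), 0.0484, np.float64(0.2218), 221)
((628.7427368164062, -98.70571899414062), (196.6406707763672, 282.27685546875), 6.575079917907715)
T 525
[[0, 4, 103], [4, 7, 102], [1, 6, 102], [-2, 3, 101], [-3, 7, 101], [3, 5, 101], [6, 6, 101], [5, 3, 101], [7, 4, 101], [2, 2, 101], [-1, 5, 101], [2, 6, 101], [-3, 5, 101], [3, 9, 100], [-5, 4, 100], [-5, 6, 100], [4, 1, 100], [-6, 2, 100], [9, 3, 100], [-7, 3, 100], [3, 3, 100], [1, 4, 100], [-6, 7, 100], [0, 1, 100], [-11, 4, 100], [-4, 2, 99], [8, 4, 99], [-2, 1, 99], [11, 3, 99], [-7, 5, 99], [-9, 4, 99], [-2, 7, 99], [5, 1, 99], [4, 5, 98], [-10, 2, 98], [0, 7, 98], [-3, 8, 98], [-4, 8
[... 377 characters left out ...]
5, 2, 98], [6, 1, 98], [1, 3, 98], [-2, 0, 98], [-7, 1, 98], [4, 6, 98], [7, 3, 98], [11, 2, 97], [9, 1, 97], [-5, -1, 97], [-5, 5, 97], [11, 5, 96], [6, 1, 96], [0, 1, 96], [-11, 2, 95], [4, 0, 95], [-8, -1, 95], [-3, 0, 95], [12, 4, 94], [1, 0, 94], [10, 3, 94], [16, 3, 94], [8, 2, 94], [13, 0, 94], [19, 1, 94], [11, -1, 94], [13, 6, 94], [6, 1, 93], [14, 3, 93], [-7, 1, 93], [15, 1, 92], [14, 0, 92], [-14, 2, 92], [-10, 0, 92], [-12, 0, 91], [17, 5, 90], [16, 0, 90], [17, 2, 90], [-7, 1, 90], [14, -1, 90], [-10, 0, 89], [17, 4, 89], [-8, 4, 88], [16, 0, 88], [18, 1, 88], [18, 3, 87], [-15, 1, 86], [18, 6, 86], [-11, 1, 86], [-9, 2, 85], [16, 0, 85], [-13, 0, 85], [17, 1, 85], [19, 3, 85]]
```

View pics/crop.png

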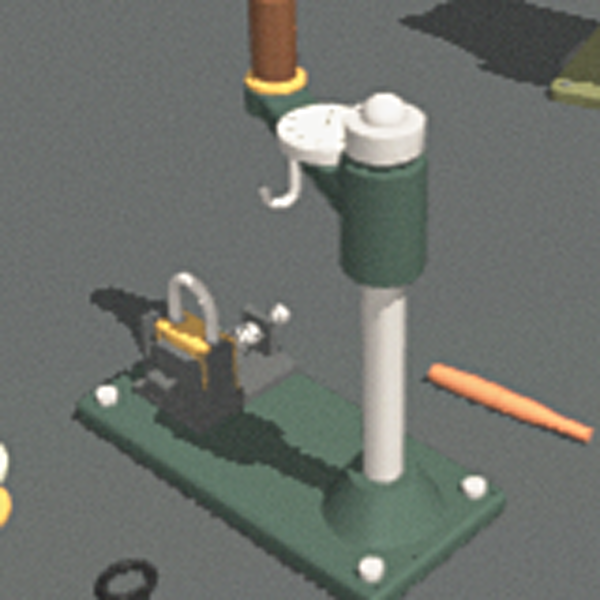

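Crop: the lock stands upright, with its shackle's bow at about (190,280) and the ears at (150,330) and (235,360). The hook is parked at (280,190), clear of the lock. Bow top is about 99 mm above the bench, so the window spans about 62 to 91 mm and the hook bend should pass at about 74 mm. Next I go above the grip.

```bash
cat >> h.py <<'E'
def plan(goal,yaw,n,jaw,start=None):
    "rows in tool axes from the present (or given) pose to goal; yaw = azimuth (deg) of tool x, tool down"
    o=robot.get_obs();M=rot(o["eef_rot"]) ;p=np.array(o["position"])
    if start is not None: p=np.array(start[0]); M=down(start[1])
    G=down(yaw);w=R.from_matrix(M.T@G).as_rotvec();d=(np.array(goal)-p)*1000
    rows=[]
    for i in range(n):
        Mi=M@R.from_rotvec(w*i/n).as_matrix()
        rows.append([jaw]+(Mi.T@d/n).round(1).tolist()+(w/n).round(4).tolist())
    return rows
def down(yaw):
    a=np.radians(yaw);x=np.array([np.cos(a),np.sin(a),0]);z=np.array([0,0,-1.]);return np.c_[x,np.cross(z,x),z]
E
python3 - <<'E'
from h import *
o=robot.get_obs();M=rot(o["eef_rot"]);print(np.degrees(np.arctan2(M[1,0],M[0,0])))
for r in plan([.551,-.124,.32],47.8,20,-1): print(r)
E
```

```text
166.38064421175022
[-1, -28.2, -30.8, -2.9, -0.0, 0.0001, 0.1035]
[-1, -31.3, -27.7, -3.0, -0.0, 0.0001, 0.1035]
[-1, -34.0, -24.3, -3.0, -0.0, 0.0001, 0.1035]
[-1, -36.3, -20.7, -3.0, -0.0, 0.0001, 0.1035]
[-1, -38.2, -16.8, -3.0, -0.0, 0.0001, 0.1035]
[-1, -39.8, -12.8, -3.0, -0.0, 0.0001, 0.1035]
[-1, -40.9, -8.6, -3.0, -0.0, 0.0001, 0.1035]
[-1, -41.5, -4.3, -3.0, -0.0, 0.0001, 0.1035]
[-1, -41.8, -0.0, -3.0, -0.0, 0.0001, 0.1035]
[-1, -41.5, 4.3, -3.0, -0.0, 0.0001, 0.1035]
[-1, -40.9, 8.6, -3.0, -0.0, 0.0001, 0.1035]
[-1, -39.8, 12.7, -3.0, -0.0, 0.0001, 0.1035]
[-1, -38.2, 16.8, -3.0, -0.0, 0.0001, 0.1035]
[-1, -36.3, 20.6, -3.0, -0.0, 0.0001, 0.1035]
[-1, -34.0, 24.3, -3.0, -0.0, 0.0001, 0.1035]
[-1, -31.3, 27.7, -3.0, -0.0, 0.0001, 0.1035]
[-1, -28.3, 30.7, -3.0, -0.0, 0.0001, 0.1035]
[-1, -24.9, 33.5, -3.0, -0.0, 0.0001, 0.1035]
[-1, -21.3, 35.9, -3.0, -0.0, 0.0001, 0.1035]
[-1, -17.5, 37.9, -3.0, -0.0, 0.0001, 0.1035]
```

Emit:
apply_moves([
  [-1, -28, -31, -6, 0, 0, 0.104],
  [-1, -31, -28, -6, 0, 0, 0.104],
  [-1, -34, -24, -6, 0, 0, 0.104],
  [-1, -36, -21, -6, 0, 0, 0.104],
  [-1, -38, -17, -6, 0, 0, 0.104],
  [-1, -40, -13, -6, 0, 0, 0.104],
  [-1, -41, -9, -6, 0, 0, 0.104],
  [-1, -41, -4, -6, 0, 0, 0.104],
  [-1, -42, 0, -6, 0, 0, 0.104],
  [-1, -41, 4, -6, 0, 0, 0.104],
])

```text
time_s: 1.4
position: [0.347, 0.24, 0.3209]
eef_rot: [-1.877, -2.519, -0.0]
force: [0.3, -0.3, -0.6]
gripper_width: 0.0881
grasp_force: 0.0
```

Emit:
apply_moves([
  [-1, -41, 9, 0, 0, 0, 0.104],
  [-1, -40, 13, 0, 0, 0, 0.104],
  [-1, -38, 17, 0, 0, 0, 0.104],
  [-1, -36, 21, 0, 0, 0, 0.104],
  [-1, -34, 24, 0, 0, 0, 0.104],
  [-1, -31, 28, 0, 0, 0, 0.104],
  [-1, -28, 31, 0, 0, 0, 0.104],
  [-1, -25, 33, 0, 0, 0, 0.104],
  [-1, -21, 36, 0, 0, 0, 0.104],
  [-1, 0, 0, 0, 0, 0, 0],
])

```text
time_s: 2.65
position: [0.5281, -0.0912, 0.3205]
eef_rot: [2.811, 1.397, -0.001]
force: [-0.8, 1.2, -0.1]
gripper_width: 0.0879
grasp_force: 0.0
```

Run:
```python
from h import *
o=robot.get_obs();M=rot(o["eef_rot"]);print(o["time_s"],o["position"],np.degrees(np.arctan2(M[1,0],M[0,0])),M[:,2],o["force"],o["joint_positions"].round(2))
c=robot.capture("wrist");save(c,"w1");W=cloud(c);np.save("w1",W);print(c["position"])
q=W.reshape(-1,3);circ=lambda q:(np.array(cv2.minEnclosingCircle(q[:,:2].astype(np.float32))[0]).round(4),len(q))
f=lambda lo,hi:q[((q>lo)&(q<hi)).all(1)]
g=f([.52,-.16,.255],[.58,-.09,.275]);print("grip",circ(g) if len(g) else 0,np.median(g[:,2]) if len(g) else 0)
g=f([.61,-.06,.258],[.7,.03,.275]);print("cap",circ(g) if len(g) else 0)
```

```text
2.65 [ 0.52811156 -0.09123885  0.32052762] 52.84624148150374 [ 6.28517390e-04 -2.38219555e-03 -9.99996965e-01] [-0.80694501  1.24073982 -0.08079073] [-0.15  0.52  0.37  1.78 -0.23  0.89 -0.32]
[ 0.56942252 -0.03900159  0.44457672]
grip (array([ 0.5522, -0.1254]), 1280) 0.2600717616243975
cap 0
```

View pics/w1.png

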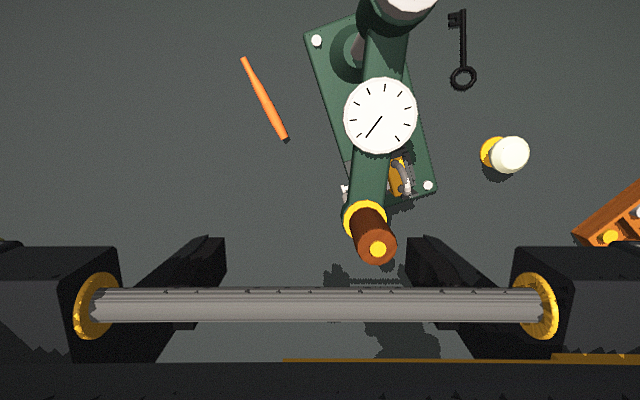

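Wrist view: the grip top is at (378,250) between the open fingers, the dial at (381,114) and the lock at (402,178). I centre over the grip and descend.

Run:
```python
from h import *
for r in plan([.5515,-.125,.32],47.8,2,-1): print(r)
```

```text
[-1, -7.2, 20.5, 0.1, -0.0002, 0.0003, 0.0459]
[-1, -6.2, 20.8, 0.1, -0.0002, 0.0003, 0.0459]
```

Emit:
apply_moves([
  [-1, -7, 20.5, 0, 0, 0, 0.045],
  [-1, -6, 21, 0, 0, 0, 0.045],
  [-1, 0, 0, 0, 0, 0, 0],
  [-1, 0, 0, 20, 0, 0, 0],
  [-1, 0, 0, 20, 0, 0, 0],
  [-1, 0, 0, 20, 0, 0, 0],
  [-1, 0, 0, 15, 0, 0, 0],
  [-1, 0, 0, 5, 0, 0, 0],
  [-1, 0, 0, 0, 0, 0, 0],
])

```text
time_s: 3.82
position: [0.552, -0.1233, 0.2408]
eef_rot: [-2.869, -1.279, -0.0]
force: [0.4, -0.1, 0.7]
gripper_width: 0.0883
grasp_force: 0.0
```

Run:
```python
from h import *
o=robot.get_obs();M=rot(o["eef_rot"]);print(o["position"],np.degrees(np.arctan2(M[1,0],M[0,0])),o["force"],o["moment"])
print(M.T@(np.array([.5515,-.125,.240])-o["position"]))
```

```text
[ 0.55202668 -0.12331256  0.24078086] 48.04321903896749 [ 0.44890866 -0.13655966  0.68777219] [-0.09358122  0.13908918 -0.00303957]
[-0.00160712  0.00073673  0.00078036]
```

Close on the grip.

Emit:
apply_moves([
  [-0.2, -1.5, 0.7, 0, 0, 0, 0],
  [0.2, 0, 0, 0, 0, 0, 0],
  [0.5, 0, 0, 0, 0, 0, 0],
  [1, 0, 0, 0, 0, 0, 0],
  [1, 0, 0, 0, 0, 0, 0],
  [1, 0, 0, 0, 0, 0, 0],
  [1, 0, 0, 0, 0, 0, 0],
])

```text
time_s: 4.7
position: [0.5515, -0.1252, 0.2406]
eef_rot: [-2.87, -1.278, 0.0]
force: [-0.9, -0.1, 0.6]
gripper_width: 0.0253
grasp_force: 30.0
```

Run:
```python
from h import *
o=robot.get_obs();M=rot(o["eef_rot"]);print(o["position"],np.degrees(np.arctan2(M[1,0],M[0,0])),M[:,2],o["force"],o["moment"])
# shackle & pillar re-estimate in each top/scene cloud, relative to own cap centre
T=np.load("top1.npy").reshape(-1,3);S=np.load("scene1.npy").reshape(-1,3);W=np.load("w1.npy").reshape(-1,3)
for n,Q,pil in(("T",T,[.6501,-.0151]),("S",S,[.6522,-.0125]),("W",W,[.651,-.014])):
    q=Q[((Q>[.57,-.2,.084])&(Q<[.65,-.11,.108])).all(1)]
    if len(q)<10: print(n,len(q));continue
    d=np.median(q,0);v=np.array(pil)-d[:2];print(n,len(q),d.round(4),np.percentile(q[:,2],[50,90,97]).round(4),"az",np.degrees(np.arctan2(v[1],v[0])).round(2),np.hypot(*v).round(4))
    l=cv2.fitLine(q[:,:2].astype(np.float32),2,0,.01,.01).ravel();print(np.degrees(np.arctan2(l[1],l[0])))
```

```text
[ 0.55154984 -0.12524146  0.24064697] 48.00363191007451 [-1.3972998e-04  1.4594366e-04 -9.9999998e-01] [-0.86539405 -0.07569737  0.58720045] [-0.06843173  0.16787623 -0.0689493 ]
T 92 [ 0.6031 -0.1543  0.0967] [0.0967 0.101  0.1016] az 71.33 0.1469
71.184654
S 62 [ 0.607  -0.1517  0.0936] [0.0936 0.098  0.0988] az 72.01 0.1463
75.314384
W 243 [ 0.606  -0.1536  0.0964] [0.0964 0.0996 0.1005] az 72.14 0.1466
70.661476
```

Run:
```python
from h import *
S=np.load("scene1.npy");T=np.load("top1.npy").reshape(-1,3)
print(S[219:228,268:280].reshape(-1,3)[::5].round(3).tolist())
ex=np.array([np.cos(np.radians(72.2)),np.sin(np.radians(72.2))]);ey=np.array([-ex[1],ex[0]])
for Q in(T,S.reshape(-1,3)):
    d=Q[:,:2]-[.651,-.014];x=d@ex+.15;y=d@ey
    for a in range(10,90,10):
        m=(abs(x-.005)<.03)&(y>a/1e3)&(y<a/1e3+.01)&(Q[:,2]<.12)
        print(a,m.sum(),Q[m,2].max() if m.any() else 0)
```

```text
[[0.48, -0.186, -0.001], [0.474, -0.174, -0.002], [0.47, -0.162, -0.0], [0.482, -0.176, 0.0], [0.477, -0.164, 0.0], [0.488, -0.178, 0.0], [0.54, -0.134, 0.045], [0.477, -0.155, -0.0], [0.541, -0.14, 0.041], [0.482, -0.159, -0.002], [0.554, -0.137, 0.047], [0.541, -0.131, 0.041], [0.559, -0.14, 0.047], [0.546, -0.134, 0.04], [0.488, -0.152, -0.002], [0.562, -0.13, 0.049], [0.54, -0.129, 0.035], [0.562, -0.136, 0.044], [0.545, -0.132, 0.034], [0.497, -0.145, -0.0], [0.561, -0.129, 0.043], [0.501, -0.149, -0.002]]
10 85 0.0661208190614565
20 0 0
30 4 0.017985269756140898
40 44 0.026205677766973468
50 127 0.04981113503769685
60 152 0.045590427444371806
70 150 0.04682188077479843
80 146 0.004986671971020984
10 32 0.06061875355250018
20 40 0.04475237635792473
30 72 0.04514337760960807
40 117 0.0500648344117971
50 50 0.04869840206962739
60 17 0.0448805218461934
70 34 0.04234437172995953
80 50 0.0013080685326518626
```

Emit:
apply_moves([
  [1, 0, 0, 2, 0, 0, 0],
  [1, 0, 0, 4, 0, 0, 0],
  [1, 0, 0, 4, 0, 0, 0],
  [1, 0, 0, 4, 0, 0, 0],
  [1, 0, 0, 4, 0, 0, 0],
  [1, 0, 0, 4, 0, 0, 0],
  [1, 0, 0, 4, 0, 0, 0],
  [1, 0, 0, 4, 0, 0, 0],
  [1, 0, 0, 0, 0, 0, 0],
])

```text
time_s: 5.82
position: [0.552, -0.1258, 0.2116]
eef_rot: [2.869, 1.277, 0.002]
force: [-1.1, 1.1, 7.4]
gripper_width: 0.0249
grasp_force: 30.0
```

Emit:
apply_moves([
  [1, 0, 0, 4, 0, 0, 0],
  [1, 0, 0, 4, 0, 0, 0],
  [1, 0, 0, 4, 0, 0, 0],
  [1, 0, 0, 4, 0, 0, 0],
  [1, 0, 0, 4, 0, 0, 0],
  [1, 0, 0, 4, 0, 0, 0],
  [1, 0, 0, 2, 0, 0, 0],
  [1, 0, 0, 0, 0, 0, 0],
])

```text
time_s: 6.82
position: [0.5522, -0.126, 0.1859]
eef_rot: [2.869, 1.277, 0.002]
force: [-0.9, -1.3, 9.8]
gripper_width: 0.0254
grasp_force: 30.0
```

Run:
```python
from h import *
o=robot.get_obs();M=rot(o["eef_rot"]);print(o["position"],np.degrees(np.arctan2(M[1,0],M[0,0])),M[:,2],o["force"])
c=robot.capture("scene");save({"img":cv2.resize(c["img"][140:300,200:360],(600,600),interpolation=2)},"s2")
Q=cloud(c).reshape(-1,3)
# hook points: near grip axis, z<.14
a=np.hypot(Q[:,0]-o["position"][0],Q[:,1]-o["position"][1]);m=(a<.018)&(Q[:,2]>.055)&(Q[:,2]<.14);print(np.sort(Q[m,2])[:15].round(4), m.sum())
r=np.hypot(*(o["position"][:2]-[.651,-.014]));print(r)
```

```text
[ 0.55221902 -0.12600185  0.18592128] 48.005099570296714 [ 2.07528088e-03 -7.61009808e-04 -9.99997557e-01] [-0.93570418 -1.30847309  9.75076001]
[0.0707 0.0723 0.0734 0.0738 0.074  0.0742 0.0749 0.0751 0.0752 0.0752
 0.0754 0.0759 0.0759 0.0763 0.0767] 50
0.1493388625272092
```

View pics/s2.png

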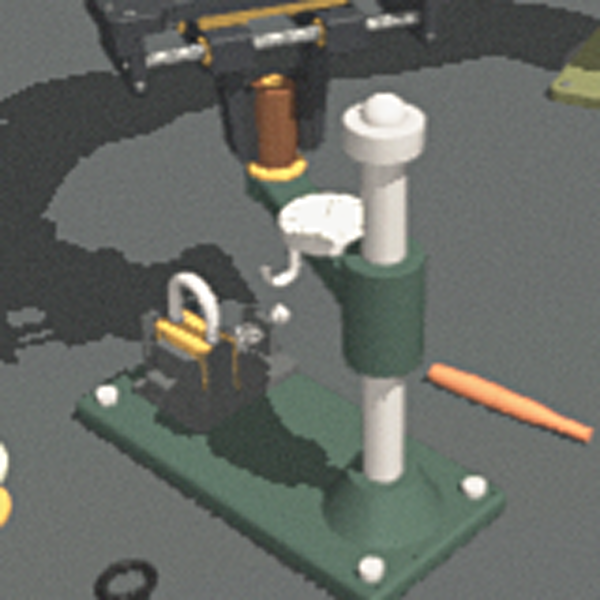

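The scene crop shows the hook down to shackle height at (280,270) with the mouth open, clear of the guide-pin ball at (280,313). I lower it 1.5 mm and swing in to just short of the shackle.

Emit:
apply_moves([
  [1, 0, 2, 1.5, 0, 0, -0.0135],
  [1, 0.05, 4, 0, 0, 0, -0.027],
  [1, 0.05, 4, 0, 0, 0, -0.027],
  [1, 0.05, 4, 0, 0, 0, -0.027],
  [1, 0.05, 4, 0, 0, 0, -0.027],
  [1, 0.05, 4, 0, 0, 0, -0.027],
  [1, 0.05, 4, 0, 0, 0, -0.027],
  [1, 0.05, 4, 0, 0, 0, -0.027],
  [1, 0.05, 4, 0, 0, 0, -0.027],
  [1, 0, 2, 0, 0, 0, -0.0135],
])

```text
time_s: 8.12
position: [0.5822, -0.1465, 0.1848]
eef_rot: [2.692, 1.616, 0.004]
force: [-1.2, 0.1, 9.2]
gripper_width: 0.025
grasp_force: 30.0
```

Emit:
apply_moves([
  [1, 0, 2, 0, 0, 0, -0.0135],
  [1, 0, 0, 0, 0, 0, 0],
])

```text
time_s: 8.38
position: [0.5841, -0.1474, 0.1848]
eef_rot: [2.68, 1.634, 0.004]
force: [-0.6, 0.2, 10.4]
gripper_width: 0.0251
grasp_force: 30.0
```

```bash
cat >> h.py <<'E'
def st():
    o=robot.get_obs();M=rot(o["eef_rot"]);p=o["position"];v=np.array([.651,-.014])-p[:2]
    print("t",round(o["time_s"],2),"pos",p.round(4),"toolaz",np.degrees(np.arctan2(M[1,0],M[0,0])).round(2),"posaz",np.degrees(np.arctan2(v[1],v[0])).round(2),"r",np.hypot(*v).round(4),"F(tool)",(M.T@o["force"]).round(2),"mom",o["moment"].round(2))
E
python3 - <<'E'
from h import *
st()
c=robot.capture("scene");save({"img":cv2.resize(c["img"][190:270,225:305],(600,600),interpolation=2)},"s3")
E
```

```text
t 8.38 pos [ 0.5841 -0.1474  0.1848] toolaz 62.73 posaz 63.35 r 0.1492 F(tool) [ -0.12  -0.59 -10.37] mom [0.13 0.4  0.11]
```

View pics/s3.png

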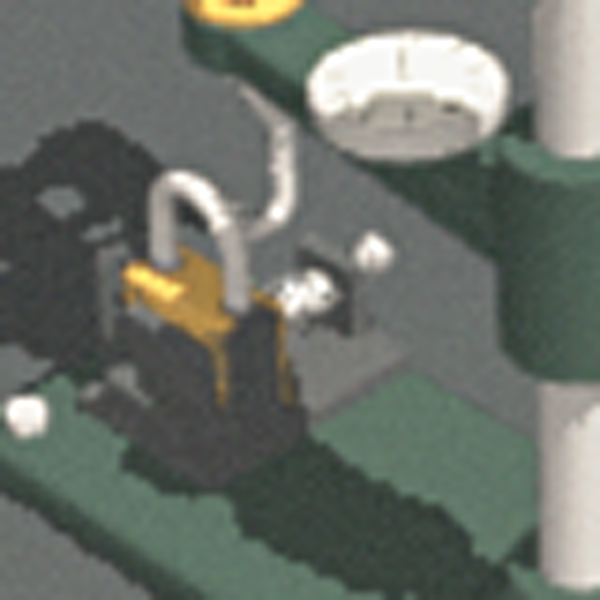

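The hook sits just behind the shackle, its bend at (255,230), level with the window between bow (190,185) and body top (200,270). I swing the point through slowly.

Emit:
apply_moves([
  [1, 0, 2, 0, 0, 0, -0.0135],
  [1, 0, 2, 0, 0, 0, -0.0135],
  [1, 0, 2, 0, 0, 0, -0.0135],
  [1, 0.05, 2, 0, 0, 0, -0.0135],
  [1, 0.05, 2, 0, 0, 0, -0.0135],
  [1, 0, 0, 0, 0, 0, 0],
])

```text
time_s: 9.18
position: [0.5932, -0.1516, 0.1849]
eef_rot: [2.624, 1.723, 0.004]
force: [-0.0, 1.3, 9.2]
gripper_width: 0.0251
grasp_force: 30.0
```

Emit:
apply_moves([
  [1, 0, 2, 0, 0, 0, -0.0135],
  [1, 0.05, 2, 0, 0, 0, -0.0135],
  [1, 0, 2, 0, 0, 0, -0.0135],
  [1, 0.05, 2, 0, 0, 0, -0.0135],
  [1, 0, 0, 0, 0, 0, 0],
])

```text
time_s: 9.8
position: [0.6006, -0.1545, 0.1849]
eef_rot: [2.576, 1.793, 0.004]
force: [-1.3, -0.7, 9.6]
gripper_width: 0.0254
grasp_force: 30.0
```

Run:
```python
from h import *
st()
c=robot.capture("scene");save({"img":cv2.resize(c["img"][190:270,225:305],(600,600),interpolation=2)},"s4")
W=cloud(c)[190:270,225:305].reshape(-1,3)
for r in (.06,):pass
c=robot.capture("wrist");save(c,"w4")
```

```text
t 9.8 pos [ 0.6006 -0.1545  0.1849] toolaz 69.69 posaz 70.28 r 0.1492 F(tool) [-1.12 -0.96 -9.64] mom [0.07 0.37 0.13]
```

View pics/s4.png

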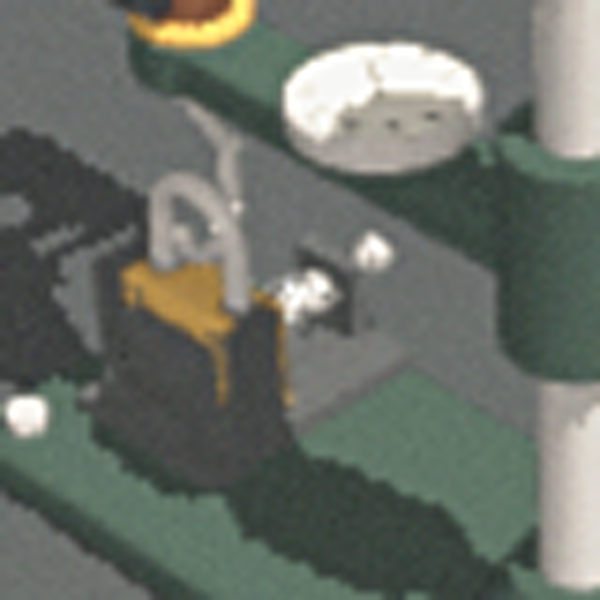

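Run:
```python
from h import *
a=np.radians(72.2);ex=np.array([np.cos(a),np.sin(a)]);ey=np.array([-ex[1],ex[0]])
for k in range(4):
    for n in("scene","top"):
        c=robot.capture(n);W=cloud(c).reshape(-1,3);d=W[:,:2]-[.651,-.014];x=(d@ex+.15)*1e3;y=(d@ey)*1e3;z=W[:,2]*1e3
        s=(abs(x)<22)&(abs(y)<25)
        sh=s&(z>80)&(z<103)&(y<8); hk=s&(z>88)&(z<125)&(y>7.5)
        print(n,"shackle",sh.sum(),np.median(y[sh]).round(1),"ztop",np.percentile(z[sh],95).round(1) if sh.any() else 0,"shank",hk.sum(),np.median(x[hk]).round(1),np.median(y[hk]).round(1), np.sort(y[hk]).round(0).astype(int).tolist()[:40] if k==0 else "")
```

```text
scene shackle 79 -1.4 ztop 98.4 shank 30 2.8 12.2 [8, 8, 9, 10, 10, 10, 10, 11, 11, 11, 11, 12, 12, 12, 12, 12, 12, 13, 13, 13, 13, 14, 14, 14, 14, 15, 15, 16, 17, 17]
top shackle 0 nan ztop 0 shank 0 nan nan []
scene shackle 79 -1.2 ztop 98.1 shank 30 3.2 12.4 
top shackle 0 nan ztop 0 shank 0 nan nan 
scene shackle 76 -1.1 ztop 98.9 shank 29 2.8 12.4 
top shackle 0 nan ztop 0 shank 0 nan nan 
scene shackle 76 -1.0 ztop 99.4 shank 29 2.8 12.7 
top shackle 0 nan ztop 0 shank 0 nan nan
  return _methods._mean(a, axis=axis, dtype=dtype,
  ret = ret.dtype.type(ret / rcount)
```

Through the window the point shows at (180,235), inside the shackle. Clouds put the shank about 12.5 mm from the shackle plane, and it should be 9 mm. I go another 4 mm.

Emit:
apply_moves([
  [1, 0, 1, 0, 0, 0, -0.007],
  [1, 0, 1, 0, 0, 0, -0.007],
  [1, 0, 1, 0, 0, 0, -0.007],
  [1, 0, 1, 0, 0, 0, -0.007],
  [1, 0, 0, 0, 0, 0, 0],
])

```text
time_s: 10.92
position: [0.6044, -0.1558, 0.185]
eef_rot: [2.551, 1.829, 0.004]
force: [0.4, 1.5, 9.8]
gripper_width: 0.0251
grasp_force: 30.0
```

Run:
```python
from h import *
st()
a=np.radians(72.2);ex=np.array([np.cos(a),np.sin(a)]);ey=np.array([-ex[1],ex[0]])
for k in range(2):
        c=robot.capture("scene");W=cloud(c).reshape(-1,3);d=W[:,:2]-[.651,-.014];x=(d@ex+.15)*1e3;y=(d@ey)*1e3;z=W[:,2]*1e3
        s=(abs(x)<22)&(abs(y)<25)
        sh=s&(z>80)&(z<103)&(y<7); hk=s&(z>102)&(z<125)
        print("shackle",np.median(y[sh]).round(1),"ztop",np.percentile(z[sh],95).round(1),"shank",hk.sum(),np.median(x[hk]).round(1),np.median(y[hk]).round(1)); st()
```

```text
t 10.93 pos [ 0.6044 -0.1558  0.185 ] toolaz 71.28 posaz 71.82 r 0.1492 F(tool) [ 1.52 -0.07 -9.8 ] mom [0.11 0.33 0.12]
shackle -0.9 ztop 98.6 shank 19 2.6 4.6
t 10.97 pos [ 0.6044 -0.1558  0.185 ] toolaz 71.28 posaz 71.81 r 0.1492 F(tool) [  0.53  -0.82 -10.17] mom [0.13 0.34 0.09]
shackle -1.2 ztop 98.9 shank 22 2.4 5.2
t 11.03 pos [ 0.6044 -0.1558  0.185 ] toolaz 71.28 posaz 71.81 r 0.1492 F(tool) [ 0.3  -0.45 -9.59] mom [0.11 0.33 0.11]
```

Emit:
apply_moves([
  [1, 0, 0, -1, 0, 0, 0],
  [1, 0, 0, -1.5, 0, 0, 0],
  [1, 0, 0, -1.5, 0, 0, 0],
  [1, 0, 0, -1.5, 0, 0, 0],
  [1, 0, 0, -1.5, 0, 0, 0],
  [1, 0, 0, -1.5, 0, 0, 0],
  [1, 0, 0, -1, 0, 0, 0],
  [1, 0, 0, -0.5, 0, 0, 0],
  [1, 0, 0, 0, 0, 0, 0],
])

```text
time_s: 12.15
position: [0.6044, -0.1558, 0.195]
eef_rot: [2.551, 1.829, 0.004]
force: [-0.7, -0.1, 9.1]
gripper_width: 0.0251
grasp_force: 30.0
```

Emit:
apply_moves([
  [1, 0, 0, -0.5, 0, 0, 0],
  [1, 0, 0, -0.5, 0, 0, 0],
  [1, 0, 0, -0.5, 0, 0, 0],
  [1, 0, 0, -0.5, 0, 0, 0],
  [1, 0, 0, 0, 0, 0, 0],
])

```text
time_s: 12.78
position: [0.6044, -0.1558, 0.197]
eef_rot: [2.551, 1.829, 0.004]
force: [0.6, -0.6, 9.5]
gripper_width: 0.0251
grasp_force: 30.0
```

Run:
```python
from h import *
st()
c=robot.capture("scene");save({"img":cv2.resize(c["img"][190:270,225:305],(600,600),interpolation=2)},"s5")
st();robot.capture("scene");st()
```

```text
t 12.78 pos [ 0.6044 -0.1558  0.197 ] toolaz 71.28 posaz 71.81 r 0.1492 F(tool) [-0.34  0.84 -9.47] mom [0.11 0.28 0.07]
t 12.82 pos [ 0.6044 -0.1558  0.197 ] toolaz 71.28 posaz 71.81 r 0.1492 F(tool) [ 1.000e-02  1.800e-01 -1.001e+01] mom [0.12 0.33 0.06]
t 12.88 pos [ 0.6044 -0.1557  0.197 ] toolaz 71.28 posaz 71.81 r 0.1492 F(tool) [ 0.37 -1.44 -9.17] mom [0.07 0.3  0.11]
```

View pics/s5.png

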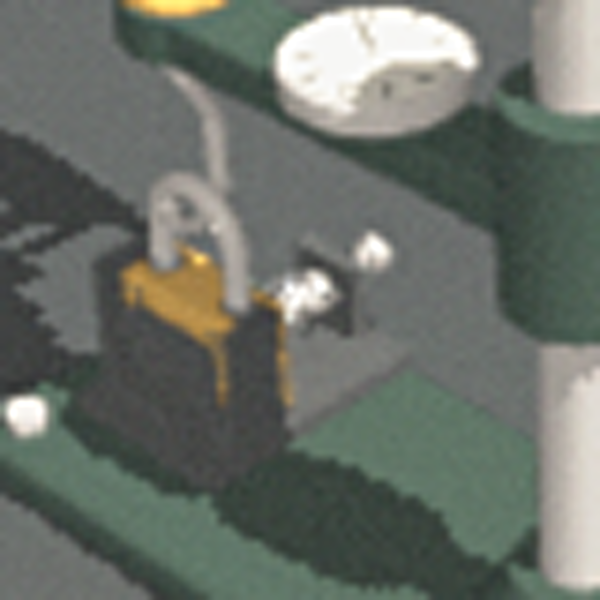

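The point at (175,215) shows beyond the bow. It is already higher than the crown with no contact force, so the mouth straddles the bow. I ease up.

Emit:
apply_moves([
  [1, 0, 0, -0.4, 0, 0, 0],
  [1, 0, 0, -0.4, 0, 0, 0],
  [1, 0, 0, -0.4, 0, 0, 0],
  [1, 0, 0, -0.4, 0, 0, 0],
  [1, 0, 0, -0.4, 0, 0, 0],
  [1, 0, 0, -0.4, 0, 0, 0],
  [1, 0, 0, -0.4, 0, 0, 0],
  [1, 0, 0, -0.4, 0, 0, 0],
])

```text
time_s: 13.88
position: [0.6044, -0.1557, 0.2001]
eef_rot: [2.551, 1.829, 0.004]
force: [0.3, 0.5, 9.4]
gripper_width: 0.0255
grasp_force: 30.0
```

Emit:
apply_moves([
  [1, 0, 0, -0.4, 0, 0, 0],
  [1, 0, 0, -0.4, 0, 0, 0],
  [1, 0, 0, -0.4, 0, 0, 0],
  [1, 0, 0, -0.4, 0, 0, 0],
  [1, 0, 0, -0.4, 0, 0, 0],
])

```text
time_s: 14.5
position: [0.6044, -0.1558, 0.2021]
eef_rot: [2.551, 1.829, 0.004]
force: [-0.2, 0.6, 8.8]
gripper_width: 0.0252
grasp_force: 30.0
```

Emit:
apply_moves([
  [1, 0, 0, -0.4, 0, 0, 0],
  [1, 0, 0, -0.4, 0, 0, 0],
  [1, 0, 0, -0.4, 0, 0, 0],
])

```text
time_s: 14.88
position: [0.6043, -0.1557, 0.2029]
eef_rot: [2.551, 1.829, 0.004]
force: [0.8, 0.3, 5.9]
gripper_width: 0.0249
grasp_force: 30.0
```

The shackle has been picked up: the upward force dropped from 8.8 to 5.9 N. At least 3 mm of slide is free, so I continue slowly.

Emit:
apply_moves([
  [1, 0, 0, -0.3, 0, 0, 0],
  [1, 0, 0, -0.3, 0, 0, 0],
  [1, 0, 0, -0.3, 0, 0, 0],
  [1, 0, 0, -0.3, 0, 0, 0],
  [1, 0, 0, -0.3, 0, 0, 0],
])

```text
time_s: 15.5
position: [0.6043, -0.1557, 0.2043]
eef_rot: [2.551, 1.829, 0.004]
force: [1.3, 0.4, 6.0]
gripper_width: 0.0251
grasp_force: 30.0
```

Emit:
apply_moves([
  [1, 0, 0, -0.3, 0, 0, 0],
  [1, 0, 0, -0.3, 0, 0, 0],
])

```text
time_s: 15.75
position: [0.6043, -0.1557, 0.2049]
eef_rot: [2.551, 1.829, 0.004]
force: [0.3, 0.3, 5.5]
gripper_width: 0.0252
grasp_force: 30.0
```

Emit:
apply_moves([
  [1, 0, 0, -0.25, 0, 0, 0],
  [1, 0, 0, -0.25, 0, 0, 0],
  [1, 0, 0, -0.25, 0, 0, 0],
])

```text
time_s: 16.12
position: [0.6043, -0.1557, 0.2057]
eef_rot: [2.551, 1.829, 0.004]
force: [0.4, -0.1, 6.7]
gripper_width: 0.0255
grasp_force: 30.0
```

Emit:
apply_moves([
  [1, 0, 0, -0.25, 0, 0, 0],
  [1, 0, 0, -0.25, 0, 0, 0],
  [1, 0, 0, -0.25, 0, 0, 0],
])

```text
time_s: 16.5
position: [0.6043, -0.1557, 0.2064]
eef_rot: [2.551, 1.829, 0.004]
force: [-0.1, -0.3, 5.9]
gripper_width: 0.0251
grasp_force: 30.0
```

Emit:
apply_moves([
  [1, 0, 0, -0.25, 0, 0, 0],
  [1, 0, 0, -0.25, 0, 0, 0],
  [1, 0, 0, -0.25, 0, 0, 0],
])

```text
time_s: 16.88
position: [0.6043, -0.1557, 0.2072]
eef_rot: [2.551, 1.829, 0.004]
force: [0.6, 1.0, 6.0]
gripper_width: 0.0251
grasp_force: 30.0
```

Emit:
apply_moves([
  [1, 0, 0, -0.25, 0, 0, 0],
  [1, 0, 0, -0.25, 0, 0, 0],
  [1, 0, 0, -0.25, 0, 0, 0],
])

```text
time_s: 17.25
position: [0.6043, -0.1557, 0.2079]
eef_rot: [2.551, 1.829, 0.004]
force: [0.2, 0.1, 6.2]
gripper_width: 0.0248
grasp_force: 30.0
```

Emit:
apply_moves([
  [1, 0, 0, -0.25, 0, 0, 0],
  [1, 0, 0, -0.25, 0, 0, 0],
  [1, 0, 0, -0.25, 0, 0, 0],
])

```text
time_s: 17.62
position: [0.6043, -0.1557, 0.2086]
eef_rot: [2.551, 1.829, 0.004]
force: [1.1, -0.1, 6.2]
gripper_width: 0.0256
grasp_force: 30.0
```

Emit:
apply_moves([
  [1, 0, 0, -0.25, 0, 0, 0],
  [1, 0, 0, -0.25, 0, 0, 0],
  [1, 0, 0, -0.25, 0, 0, 0],
])

```text
time_s: 18.0
position: [0.6043, -0.1557, 0.2094]
eef_rot: [2.551, 1.829, 0.004]
force: [-0.2, -0.5, 6.3]
gripper_width: 0.0251
grasp_force: 30.0
```

Emit:
apply_moves([
  [1, 0, 0, -0.25, 0, 0, 0],
  [1, 0, 0, -0.25, 0, 0, 0],
  [1, 0, 0, -0.25, 0, 0, 0],
  [1, 0, 0, -0.25, 0, 0, 0],
])

```text
time_s: 18.5
position: [0.6043, -0.1557, 0.2103]
eef_rot: [2.551, 1.829, 0.004]
force: [-1.4, 0.2, 5.4]
gripper_width: 0.025
grasp_force: 30.0
```

Emit:
apply_moves([
  [1, 0, 0, -0.25, 0, 0, 0],
  [1, 0, 0, -0.25, 0, 0, 0],
  [1, 0, 0, -0.25, 0, 0, 0],
])

```text
time_s: 18.88
position: [0.6043, -0.1557, 0.2111]
eef_rot: [2.551, 1.829, 0.004]
force: [1.1, -1.0, 5.3]
gripper_width: 0.0251
grasp_force: 30.0
```

Emit:
apply_moves([
  [1, 0, 0, -0.25, 0, 0, 0],
  [1, 0, 0, -0.25, 0, 0, 0],
  [1, 0, 0, -0.25, 0, 0, 0],
])

```text
time_s: 19.25
position: [0.6043, -0.1557, 0.2119]
eef_rot: [2.551, 1.829, 0.004]
force: [0.6, -0.2, 5.1]
gripper_width: 0.0249
grasp_force: 30.0
```

Emit:
apply_moves([
  [1, 0, 0, -0.25, 0, 0, 0],
  [1, 0, 0, -0.25, 0, 0, 0],
  [1, 0, 0, -0.25, 0, 0, 0],
])

```text
time_s: 19.62
position: [0.6043, -0.1557, 0.2126]
eef_rot: [2.551, 1.829, 0.004]
force: [-0.2, -0.3, 5.0]
gripper_width: 0.0253
grasp_force: 30.0
```

Emit:
apply_moves([
  [1, 0, 0, -0.25, 0, 0, 0],
  [1, 0, 0, -0.25, 0, 0, 0],
  [1, 0, 0, -0.25, 0, 0, 0],
])

```text
time_s: 20.0
position: [0.6043, -0.1557, 0.2133]
eef_rot: [2.551, 1.829, 0.004]
force: [0.8, 0.4, 5.7]
gripper_width: 0.0249
grasp_force: 30.0
```

Emit:
apply_moves([
  [1, 0, 0, -0.25, 0, 0, 0],
  [1, 0, 0, -0.25, 0, 0, 0],
  [1, 0, 0, -0.25, 0, 0, 0],
])

```text
time_s: 20.38
position: [0.604, -0.1556, 0.2136]
eef_rot: [2.552, 1.829, 0.003]
force: [2.1, -0.6, 4.8]
gripper_width: 0.025
grasp_force: 30.0
```

Run:
```python
from h import *
st()
c=robot.capture("scene");save({"img":cv2.resize(c["img"][190:270,225:305],(600,600),interpolation=2)},"s6")
```

```text
t 20.38 pos [ 0.604  -0.1556  0.2136] toolaz 71.27 posaz 71.64 r 0.1492 F(tool) [ 0.12  2.22 -4.82] mom [-0.02 -0.32  0.05]
```

View pics/s6.png

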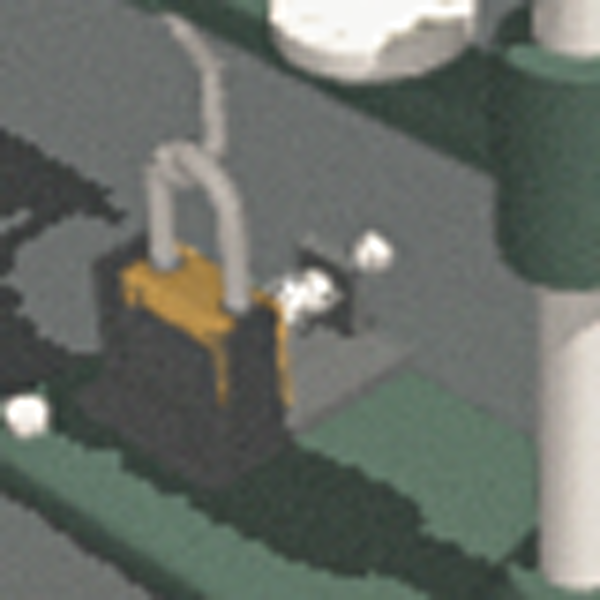

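The bow has risen to (185,150) with the lock still seated. The lag suggests the stop has been reached, so I hold to read it.

Emit:
apply_moves([
  [1, 0, 0, 0, 0, 0, 0],
])

```text
time_s: 20.55
position: [0.6039, -0.1556, 0.2136]
eef_rot: [2.552, 1.829, 0.003]
force: [2.3, 0.3, 5.8]
gripper_width: 0.0254
grasp_force: 30.0
```

Run:
```python
from h import *
for k in range(4): st();robot.capture("scene")
```

```text
t 20.55 pos [ 0.6039 -0.1556  0.2136] toolaz 71.26 posaz 71.6 r 0.1492 F(tool) [ 1.03  2.1  -5.84] mom [-0.06 -0.21  0.07]
t 20.6 pos [ 0.6039 -0.1556  0.2136] toolaz 71.26 posaz 71.6 r 0.1492 F(tool) [ 0.75  1.09 -5.77] mom [-0.01 -0.18  0.02]
t 20.65 pos [ 0.6039 -0.1556  0.2135] toolaz 71.26 posaz 71.6 r 0.1492 F(tool) [ 0.19  1.79 -5.96] mom [ 0.02 -0.22  0.  ]
t 20.7 pos [ 0.6039 -0.1556  0.2135] toolaz 71.26 posaz 71.59 r 0.1492 F(tool) [ 0.44  1.22 -4.9 ] mom [-0.07 -0.22  0.03]
```

Run:
```python
from h import *
o=robot.get_obs();print(o["joint_positions"].round(3),o["joint_efforts"].round(2));M=rot(o["eef_rot"]);print(M[:,2].round(4))
a=np.radians(72.2);ex=np.array([np.cos(a),np.sin(a)]);ey=np.array([-ex[1],ex[0]])
c=robot.capture("scene");W=cloud(c).reshape(-1,3)
T=np.load("scene1.npy").reshape(-1,3)
for n,Q in(("0",T),("now",W)):
    d=Q[:,:2]-[.651,-.014];x=(d@ex+.15)*1e3;y=(d@ey)*1e3;z=Q[:,2]*1e3
    s=(abs(x)<22)&(abs(y)<9)&(z>58)&(z<125)
    print(n,"bow top",np.percentile(z[s&(z<115)],[90,95]).round(1), "y",np.median(y[s&(z>78)]).round(1))
    b=(abs(x)<26)&(abs(y)<12)&(z>58)&(z<67);print("body top",b.sum(),np.median(z[b]).round(2),np.median(y[b]).round(1))
c=robot.capture("wrist");cv2.imwrite("pics/w6.png",c["img"][:,:,::-1])
c=robot.capture("top");cv2.imwrite("pics/t6.png",c["img"][:,:,::-1])
st()
```

```text
[ 0.068  0.75   0.201  1.632 -0.196  0.777  0.029] [ 2.900e-01 -4.931e+01  3.800e+00 -1.135e+01  1.000e-01  4.500e-01
 -1.000e-02]
[ 2.3e-03 -3.0e-04 -1.0e+00]
0 bow top [95.5 97.8] y -1.1
body top 133 61.78 -2.5
now bow top [107.5 109.4] y -0.8
body top 128 61.75 -2.8
t 20.9 pos [ 0.6039 -0.1556  0.2135] toolaz 71.26 posaz 71.59 r 0.1492 F(tool) [-0.1   1.19 -6.15] mom [-0.03 -0.17 -0.  ]
```

View pics/t6.png

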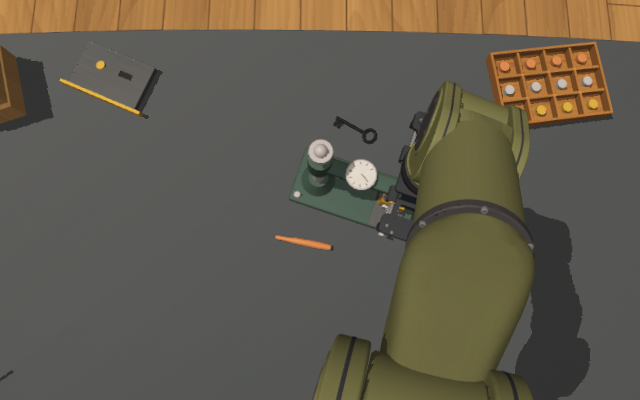

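Emit:
apply_moves([
  [1, 0, 0, -0.25, 0, 0, 0],
  [1, 0, 0, 0, 0, 0, 0],
])

```text
time_s: 21.15
position: [0.6038, -0.1556, 0.2136]
eef_rot: [2.552, 1.829, 0.002]
force: [2.6, -0.5, 5.0]
gripper_width: 0.0251
grasp_force: 30.0
```

```bash
cat >> h.py <<'E'
def avg(n=6):
    A=[]
    for k in range(n):
        o=robot.get_obs();M=rot(o["eef_rot"]);A.append(np.r_[o["position"]*1e3,M.T@o["force"],o["moment"],M[:2,2]*1e3]);robot.capture("wrist")
    print("t",round(o["time_s"],2),np.mean(A,0).round(2))
E
python3 -c "
from h import *
avg()"
```

```text
t 21.4 [ 6.0378e+02 -1.5553e+02  2.1358e+02  7.7000e-01  2.5100e+00 -5.5000e+00
 -6.0000e-02 -3.8000e-01 -2.0000e-02  1.8900e+00 -2.8000e-01]
```

```bash
python3 -c "
from h import *
o=robot.get_obs();print(o['joint_positions'].round(5),o['joint_efforts'].round(2))"
```

```text
[ 0.06776  0.74978  0.2011   1.63196 -0.19549  0.77762  0.02882] [  0.32 -49.58   3.85 -11.08   0.15   0.7   -0.  ]
```

Emit:
apply_moves([
  [1, 0, 0, 0.25, 0, 0, 0],
  [1, 0, 0, 0.25, 0, 0, 0],
  [1, 0, 0, 0.25, 0, 0, 0],
  [1, 0, 0, 0, 0, 0, 0],
])

```text
time_s: 21.95
position: [0.6035, -0.1554, 0.2132]
eef_rot: [2.553, 1.83, 0.002]
force: [2.0, 0.3, 8.8]
gripper_width: 0.0251
grasp_force: 30.0
```

```bash
python3 -c "
from h import *
o=robot.get_obs();print(o['joint_positions'].round(5),o['joint_efforts'].round(2))
avg(4)"
```

```text
[ 0.06792  0.75005  0.20091  1.63279 -0.19577  0.77701  0.02894] [ 3.900e-01 -4.791e+01  3.760e+00 -1.119e+01  1.800e-01  2.200e-01
  4.000e-02]
t 22.1 [ 6.0350e+02 -1.5544e+02  2.1321e+02  8.6000e-01  1.0100e+00 -8.1700e+00
  7.0000e-02 -8.0000e-02 -6.0000e-02  1.5100e+00  4.0000e-02]
```

Emit:
apply_moves([
  [1, 0, 0, -0.25, 0, 0, 0],
  [1, 0, 0, -0.25, 0, 0, 0],
  [1, 0, 0, 0, 0, 0, 0],
])

```text
time_s: 22.52
position: [0.6034, -0.1554, 0.2134]
eef_rot: [2.553, 1.83, 0.001]
force: [0.7, 1.0, 6.3]
gripper_width: 0.0251
grasp_force: 30.0
```

```bash
python3 -c "
from h import *
avg(4)"
```

```text
t 22.68 [ 6.0340e+02 -1.5542e+02  2.1339e+02  9.0000e-01  1.0100e+00 -6.5200e+00
  1.0000e-02 -1.9000e-01 -8.0000e-02  1.1400e+00  6.0000e-02]
```

Emit:
apply_moves([
  [1, 0, 0, -0.25, 0, 0, 0],
  [1, 0, 0, -0.25, 0, 0, 0],
  [1, 0, 0, 0, 0, 0, 0],
])

```text
time_s: 23.1
position: [0.6033, -0.1554, 0.2135]
eef_rot: [2.553, 1.83, 0.001]
force: [2.4, -0.6, 4.8]
gripper_width: 0.0255
grasp_force: 30.0
```

```bash
python3 -c "
from h import *
avg(4)"
```

```text
t 23.25 [ 6.0327e+02 -1.5538e+02  2.1350e+02  8.1000e-01  2.2300e+00 -4.2200e+00
 -0.0000e+00 -4.2000e-01 -9.0000e-02  6.3000e-01  8.0000e-02]
```

Emit:
apply_moves([
  [1, 0, 0.4, 0, 0, 0, 0],
  [1, 0, 0.4, -0.2, 0, 0, 0],
  [1, 0, 0, 0, 0, 0, 0],
])

```text
time_s: 23.68
position: [0.6034, -0.1554, 0.2135]
eef_rot: [-2.553, -1.83, 0.001]
force: [1.5, 1.0, 4.6]
gripper_width: 0.025
grasp_force: 30.0
```

```bash
python3 -c "
from h import *
avg(4)"
```

```text
t 23.82 [ 6.0342e+02 -1.5545e+02  2.1349e+02  1.1900e+00  6.5000e-01 -4.5900e+00
  1.7000e-01 -2.0000e-01 -3.0000e-02 -8.1000e-01  4.8000e-01]
```

Emit:
apply_moves([
  [1, 0, 0.2, -0.25, 0, 0, 0],
  [1, 0, 0.2, -0.25, 0, 0, 0],
  [1, 0, 0, 0, 0, 0, 0],
])

```text
time_s: 24.25
position: [0.6036, -0.1555, 0.2136]
eef_rot: [-2.552, -1.83, 0.001]
force: [1.4, 1.9, 0.6]
gripper_width: 0.0253
grasp_force: 30.0
```

```bash
python3 -c "
from h import *
avg(4)"
```

```text
t 24.4 [ 6.0360e+02 -1.5550e+02  2.1367e+02  2.3000e+00  1.3000e-01 -4.9000e-01
  3.1000e-01 -6.0000e-02  0.0000e+00 -1.4200e+00  6.3000e-01]
```

The shackle now carries the whole pull: tool vertical force is about 0.5 N and side force about 0. I let go gently.

Emit:
apply_moves([
  [0.35, 0, 0, 0, 0, 0, 0],
  [0.2, 0, 0, 0, 0, 0, 0],
  [0, 0, 0, 0, 0, 0, 0],
  [-0.2, 0, 0, 0, 0, 0, 0],
  [-0.2, 0, 0, 0, 0, 0, 0],
])

```text
time_s: 25.08
position: [0.6041, -0.1559, 0.2142]
eef_rot: [-2.553, -1.83, 0.0]
force: [0.7, 0.7, 0.7]
gripper_width: 0.053
grasp_force: 0.0
```

```bash
cat >> h.py <<'E'
def look():
    a=np.radians(72.2);ex=np.array([np.cos(a),np.sin(a)]);ey=np.array([-ex[1],ex[0]])
    W=cloud(robot.capture("scene")).reshape(-1,3);d=W[:,:2]-[.651,-.014];x=(d@ex+.15)*1e3;y=(d@ey)*1e3;z=W[:,2]*1e3
    s=(abs(x)<22)&(abs(y)<9)&(z>58)&(z<115);print("bow top",np.percentile(z[s],[90,95]).round(1),"y",np.median(y[s&(z>78)]).round(1))
    b=(abs(x)<26)&(abs(y)<12)&(z>58)&(z<67);print("body top",b.sum(),np.median(z[b]).round(2),np.median(y[b]).round(1))
    g=(np.hypot(x,y)<40)&(z>190)&(z<245)&(abs(y)<14)&(abs(x)<14);print("grip",g.sum(),x[g].mean().round(1),y[g].mean().round(1),z[g].max().round(1) if g.any() else 0)
E
python3 -c "
from h import *
st();look();print(robot.get_obs()['gripper_width'])"
```

```text
t 25.07 pos [ 0.6041 -0.1559  0.2142] toolaz 71.27 posaz 71.7 r 0.1494 F(tool) [ 0.85  0.44 -0.68] mom [-0.04  0.08 -0.03]
bow top [107.3 110.1] y -0.9
body top 128 61.51 -2.6
grip 289 7.2 -3.3 235.7
0.05312620371862013
```

Released, and the lock and shackle have not moved. I withdraw straight up and clear.

Emit:
apply_moves([
  [-0.3, 0, 0, -4, 0, 0, 0],
  [-0.3, 0, 0, -8, 0, 0, 0],
  [-0.3, 0, 0, -15, 0, 0, 0],
  [-0.3, 0, 0, -20, 0, 0, 0],
  [-0.3, 0, 0, -20, 0, 0, 0],
  [-0.3, 0, 0, -20, 0, 0, 0],
  [-0.3, 0, 0, -20, 0, 0, 0],
  [-0.3, 0, 0, -10, 0, 0, 0],
  [-0.3, 0, 0, 0, 0, 0, 0],
  [-0.3, 0, 0, 0, 0, 0, 0],
])

```text
time_s: 26.38
position: [0.6037, -0.1556, 0.3305]
eef_rot: [-2.552, -1.83, 0.001]
force: [-0.6, -0.3, -0.2]
gripper_width: 0.0574
grasp_force: 0.0
```

```bash
python3 -c "
from h import *
st();look()
T=cloud(robot.capture('top'));T0=np.load('top1.npy')
for n,u,v in[('key',370,136),('punch',317,244),('cap',320,150)]: print(n,np.nanmedian(T[v-2:v+3,u-2:u+3].reshape(-1,3),0).round(3),np.nanmedian(T0[v-2:v+3,u-2:u+3].reshape(-1,3),0).round(3))
robot.job_done()"
```

```text
t 26.38 pos [ 0.6037 -0.1556  0.3305] toolaz 71.27 posaz 71.52 r 0.1493 F(tool) [-0.48 -0.52  0.21] mom [-0.05  0.1   0.  ]
bow top [107.3 109.3] y -1.1
body top 129 61.56 -3.0
grip 293 7.2 -3.2 235.6
key [ 0.745 -0.122  0.001] [ 0.745 -0.122  0.001]
punch [ 0.522 -0.014  0.014] [ 0.522 -0.014  0.014]
cap [ 0.649 -0.014  0.265] [ 0.649 -0.014  0.265]
the job is handed in; nothing more can be done
```

The job is handed in at about 26 s: the shackle is drawn out about 11 mm to its stop and carries the whole pull, and the lock is hooked on and still seated in its clip; key and punch unmoved, knob not re-checked.

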